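Fasten a lamp-box cover with a push rivet

ROBOT

A 6-joint arm with a two-finger parallel gripper is mounted at the origin on a cart in front of the work surface, level with it; the furniture and walls round the work are solid. World frame = base frame: x ahead of the robot, y to its left, z up, the work surface at z = 0. Lengths are in m, angles in rad, forces in N, time in s.
With the tool pointing down it reaches from about 0.3 to 0.95 m from the base axis. Payload 3.1 kg.
Tool frame: the origin (TCP) lies on the centre line of the jaws, within the pads' length; the fingertips stand manip.tip_reach ahead of it and the grasp point (between the pads) lies 11 mm behind it (manip.tip_reach is the distance from the TCP to the fingertips, in m); z points along the fingers, x is the direction in which the jaws open and shut, and the axes are right-handed (so a half turn about z gives the same grasp; the last joint's range is limited). The gripper opens to 85 mm and grips with 20 to 120 N. Pads are 22 mm wide; open, the fingers measure 114 mm over their backs; the gripper's body (76 mm by 85 mm) begins 54 mm behind the grasp point. The pads swing forward as they close: fully open they stand 13 mm farther back than shut.
Start: joints at [1.27, 0.308, 1.634, -0, 1.2, -0.07], TCP at [0.143, 0.608, 0.239] pointing down, gripper open.
Joint ranges: [-3.06, 3.06], [-0.79, 1.96], [0.05, 2.63], [-1.19, 4.34], [0.05, 2.64], [-2.94, 2.94]. Speed limits (rad/s): [2.79, 2.79, 3.14, 3.14, 3.14, 3.14].

INTERFACE

Orientations are given as a unit quaternion [w, x, y, z].
In Python, from rig import manip gives the robot as it stands.
- The arm moves only by the tool apply_moves, never from a script. Its arguments are lists of equal length, an entry for each row: "linear": the shift along the tool's x, y, z in m, a list of three; "twist": the turn, a rotation vector about the tool's x, y, z in rad, a list of three. In form: {"linear": [[tx, ty, tz], ...], "twist": [[rx, ry, rz], ...]}. A call has 1 to 5 rows; each row is the pose to reach, as a shift and turn from the pose measured when the call began, along the tool's axes at that moment; what a row does not reach only later rows make up. A row lasts 1/12 s, in which the tool goes at most 41.7 mm and 7.16 degrees, less where a joint would pass 70% of its speed; a pose out of reach is approached as far as the arm can. A call with a gripper value outside its range is refused whole. "gripper" is the closure, from -1 (fully open) to 1 (shut), set as the call begins (left out, the last holds). The fingers move at their own pace and stop on an object; "grip_force" is the grip in N (left out, the last holds). Time passes only in rows, so rows that repeat a pose let the fingers close. It gives the time, the measured TCP pose, the force and the opening at its end, in the units of the state.
- manip.get_state(): the state, without advancing time (a new reading comes with each control period).
- manip.get_image(name): name is "scene" or "top" or "wrist"; returns a dict with "pixels" (384x512x3 uint8, red, green, blue), "mtx" (3x3 intrinsics, pixels), "k1" (the pictures are not rectified: a ray, as slopes to the right and down, at radius r is drawn at 1 + k1 r^2 times it, then the intrinsics apply), "R" (3x3) and "t" (3): a world point X has camera coordinates R X + t; the wrist camera has in their place "T_tool_cam" (4x4, takes a point from camera to tool coordinates, whose origin is the TCP and whose axes are the tool frame's). Camera axes: x right, y down, z forward; pixel columns grow to the right and rows downward; lengths in m; the calibration is good to about 2 mm. A picture is of the moment at which its call begins: read the wrist's pose just before it. There is no depth.
- manip.job_done(): hands the job in, once; it reports no verdict.
The state is a dict: "t": time; "joint_pos": joint angles; "joint_vel": joint speeds; "effort": joint torques, N m; "tcp_pos": TCP position; "eef_rot": TCP orientation; "ft_force": force on the tool from outside, world axes, zero at the start; "torque": the same for the moment, N m; "opening": opening from 0.0 (shut) to 1.0 (fully open).
Only numpy, scipy, OpenCV 4.12 (cv2) and the standard library are available. Lean on these libraries where they do the work, as an engineer would, in place of code of your own. Each camera call takes 0.05 s, during which the arm holds its last target. There are 200 camera calls.

TASK

Take the fresh push rivet, the one whose centre pin still stands up, from the wooden rack and push it into the empty corner hole of the lamp box's cover until its flange sits on the cover, with the pin still up. Then press the pin fully home, level with the collar, and let go. Press gently: the cover rests on a soft foam gasket that yields under the push and must not be crushed, and leave the spent rivet and the other things alone.

Things in the scene. Friction and masses are not known exactly. Their poses are not given: they have to be found in the camera images.
- rivet_grip (a point): fresh black plastic push rivet, upright in one of the rack's two sockets; this point is on its axis at mid-height of the round collar by which it is grasped (collar 18 mm across, 9 mm tall; its lower edge is 4.5 mm below this point). Below the collar is a flange 28 mm across, 3 mm thick; above it the pin head, 12 mm across, stands up 8.5 mm
- rivet_seat (a point): the same rivet: centre of the flange's underside, 7.5 mm below rivet_grip; z axis up along the rivet. Below it the shank, 10 mm across, runs straight for 12 mm and then tapers over 6 mm to a 6 mm tip (18 mm in all)
- pin_top (a point): top of the rivet's pin head, on its axis; 20.5 mm above the flange's underside while the pin is up, 12.5 mm when it is home (0.5 mm above the collar's top, practically level)
- pin (a joint): travel of the pin into the rivet: 0 m up, 0.008 m fully home against a hard stop. It moves only when pushed with about 11 N and stays where it is left
- hole (a point): centre of the mouth of the empty hole (11 mm across) near a corner of the white cover, level with its upper face, 54 mm above the table when unloaded; z up, y along the long side. The box below is hollow. Two spring tongues under the hole grip the shank: the rivet does not drop in but needs a push of some 4 to 7 N to go right down
- cover (a joint): white cover, 100 x 150 x 5 mm, with driven rivets in its other three corners; joint value = sinking into its foam gasket, 0 m unloaded, positive down. The foam is soft: the cover gives way by some millimetres under the pushes of this job, already before the pin moves, and springs back. A push of more than about 22 N crushes the gasket
- rack_top (a point): centre of the top of the fixed wooden rack, 40 x 110 x 26 mm, y axis along its length; its two sockets are 30 mm either side of this point along y
- spent_grip (a point): spent rivet in the other socket, the same shape but with its pin already level with the collar (no pin standing up); this point is at mid-height of its collar. Not to be used
- sanding_block: cork sanding block 60 x 100 x 28 mm, bystander; origin under its centre
- tape_roll: black tape roll 64 mm across, 18 mm tall, bystander; origin under its centre
- led_module: white light module 16 x 95 x 12 mm with wire ends, bystander; origin under its centre
- rivet: the fresh rivet as a whole; origin at the centre of the flange's underside

How it is judged:
On the way, in this order (a step that is already met when the one before it is completed fails the run):
1. the fresh rivet sits in the empty hole with its flange on the cover and its pin still up (horizontal distance between rivet_seat and hole below 0.003 m and z of rivet_seat in the frame of hole between -0.003 and 0.0015 m and angle between rivet_seat's own z axis and vertical below 0.1 rad and value of joint pin below 0.003 m), for 0.1 s.
2. the pin is pressed home in the seated rivet (horizontal distance between rivet_seat and hole below 0.003 m and z of rivet_seat in the frame of hole between -0.003 and 0.0015 m and angle between rivet_seat's own z axis and vertical below 0.1 rad and value of joint pin above 0.007 m), for 0.2 s.
At the end, for the whole second after the job is handed in: The fresh rivet is upright in the empty hole (axis within 3 mm, flange within 1.5 mm of the cover, tilt under 0.1 rad), its pin within 1 mm of fully home, the cover unloaded again and everything at rest (all of step 2 and value of joint cover below 0.002 m and linear speed of rivet below 0.02 m/s); the robot touches nothing.
It fails at once if the gasket is crushed (cover pressed down more than 5 mm, about 22 N) (value of joint cover above 0.005 m).
It fails at once if the spent rivet is disturbed (distance of spent_grip from where it was at the start of the episode above 0.015 m).
It fails at once if a bystander is pushed away (distance of any of sanding_block, tape_roll, led_module from where it was at the start of the episode above 0.02 m).
It also fails if it takes over 51 s, if anything falls off the work surface, if the arm or the gripper's body presses on something with over 40 N, if the wrist force passes 120 N, or if a joint passes its speed limit or range.

## Working session

There is one attempt and no reset: what is moved stays moved. The work goes in short steps, Python scripts to look and compute and a tool call to move; the robot and the scene stay as the last step left them, time stands still between calls to the robot, and variables do not carry over. Pictures are saved under pics/ and viewed, about 8 in all and at most 12, crops included, and the job is handed in when it is done.

Besides the shell and the picture viewer there is one more tool, called as name(argument=value, ...) on one line, values as JSON. apply_moves: Moves the arm, as the interface text tells. Its arguments: {"type":"object","properties":{"linear":{"type":"array"},"twist":{"type":"array"},"gripper":{"type":"number"},"grip_force":{"type":"number"}},"required":["linear","twist"]}

```bash
mkdir -p pics; ls; cat > h.py <<'E'
import numpy as np, cv2
from scipy.spatial.transform import Rotation as Ro
from rig import manip
def snap(name,fn):
    s=manip.get_state(); im=manip.get_image(name)
    cv2.imwrite('pics/'+fn,im['pixels'][:,:,::-1])
    d={k:np.array(v) for k,v in im.items() if k!='pixels'}
    if name=='wrist':
        q=s['eef_rot'];Rt=Ro.from_quat([q[1],q[2],q[3],q[0]]).as_matrix()
        T=d['T_tool_cam'];Rc=Rt@T[:3,:3];tc=Rt@T[:3,3]+np.array(s['tcp_pos'])
        d['R']=Rc.T;d['t']=-Rc.T@tc
    np.savez('pics/'+fn[:-4]+'.npz',**{k:d[k] for k in('mtx','k1','R','t')})
    return im['pixels']
def ray(fn,uv):
    d=np.load('pics/'+fn+'.npz');K=d['mtx'];y=np.array([(uv[0]-K[0,2])/K[0,0],(uv[1]-K[1,2])/K[1,1]])
    x=y.copy()
    for _ in range(20): x=y/(1+float(d['k1'])*(x@x))
    return -d['R'].T@d['t'], d['R'].T@np.array([x[0],x[1],1])
def at(fn,uv,z):
    c,v=ray(fn,uv);return c+v*(z-c[2])/v[2]
def proj(fn,X):
    d=np.load('pics/'+fn+'.npz');p=d['R']@np.array(X)+d['t'];x=p[:2]/p[2];x=x*(1+float(d['k1'])*(x@x));return (d['mtx']@np.r_[x,1])[:2]
E
python3 - <<'E'
from h import *
a=snap('scene','s0.png');b=snap('top','t0.png');c=snap('wrist','w0.png')
cv2.imwrite('pics/all0.png',cv2.resize(np.vstack([np.hstack([a,b]),np.hstack([c,0*c])]),(800,600),interpolation=cv2.INTER_AREA)[:,:,::-1])
print(manip.get_state(),manip.tip_reach)
for n in('s0','t0','w0'): d=np.load(f'pics/{n}.npz');print(n,d['mtx'][0],-d['R'].T@d['t'],d['R'][2])
E
```

```text
pics
{'t': 0.15, 'joint_pos': array([ 1.27031497e+00,  3.08836044e-01,  1.63486225e+00,  1.48217118e-05,
        1.19971809e+00, -6.97210275e-02]), 'joint_vel': array([-0.00075562, -0.00216797, -0.00513153,  0.00047006, -0.00039571,
        0.00103322]), 'effort': array([ 5.24634779e-04, -4.15803337e+01, -2.77146381e+01, -5.57646388e-05,
        6.13901590e-03,  1.16827316e-06]), 'tcp_pos': array([0.1427993 , 0.60782927, 0.23830675]), 'eef_rot': array([ 5.09403188e-04,  7.83811835e-01,  6.20997726e-01, -7.56340183e-04]), 'ft_force': array([-0.61913737, -1.38972899, -0.33833649]), 'torque': array([-0.00735663,  0.05516624, -0.02968401]), 'opening': 1.003322474198048} 0.008
s0 [360.25888255   0.         254.36667139] [ 0.03499898 -0.37140668  0.59944611] [ 0.59148455  0.51164837 -0.62318694]
t0 [400.06860872   0.         260.22801522] [0.4160704  0.11070958 0.99597625] [ 0.12493166 -0.0064794  -0.99214419]
w0 [268.93060912   0.         252.06428887] [0.06315973 0.62805106 0.37296606] [ 0.31210698 -0.07518322 -0.94706743]
```

View pics/all0.png

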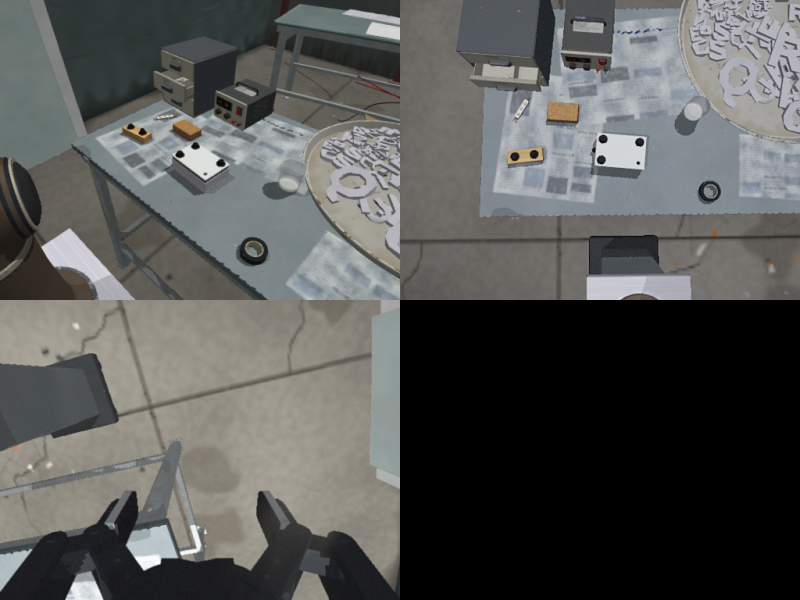

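Overview shows rack with the two rivets at top-camera pixel ≈(160,200) and cover at ≈(282,195); empty hole looks like the lower-right corner. Crop for detail.

```bash
python3 - <<'E'
from h import *
t=cv2.imread('pics/t0.png')[155:235,120:330]; s=cv2.imread('pics/s0.png')[140:250,140:310]
A=cv2.resize(t,None,fx=3.8,fy=3.8,interpolation=cv2.INTER_CUBIC)
B=cv2.resize(s,None,fx=2.6,fy=2.6,interpolation=cv2.INTER_CUBIC)
o=np.zeros((A.shape[0]+B.shape[0],A.shape[1],3),np.uint8);o[:A.shape[0]]=A;o[A.shape[0]:,:B.shape[1]]=B
print(o.shape,A.shape);cv2.imwrite('pics/c0.png',o)
E
```

```text
(590, 798, 3) (304, 798, 3)
```

View pics/c0.png

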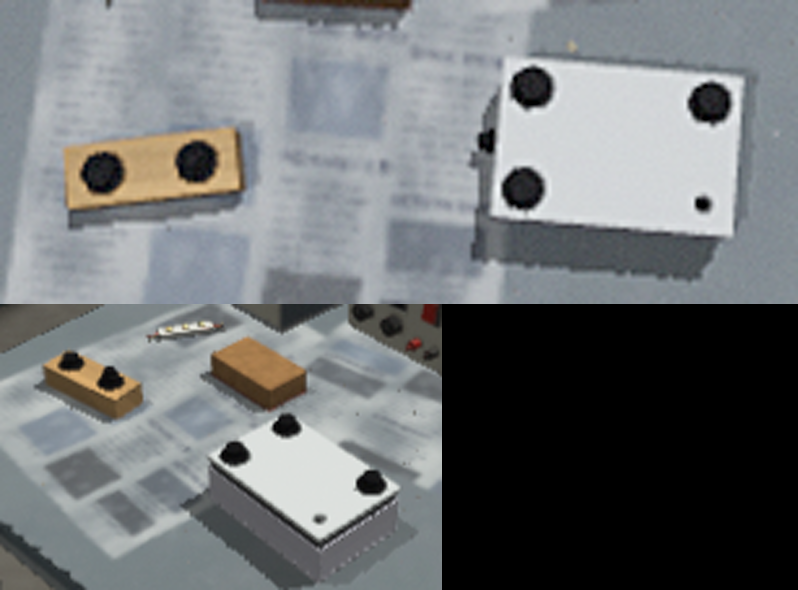

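```bash
python3 - <<'E'
from h import *
f=lambda u,v:(120+u/3.8,155+v/3.8)
P=dict(A=at('t0',f(102,172),.029),B=at('t0',f(197,161),.029),hole=at('t0',f(703,203),.054))
for n,(u,v) in dict(tl=(504,57),tr=(743,74),br=(733,236),bl=(491,215)).items(): P[n]=at('t0',f(u,v),.054)
for k in P: print(k,P[k].round(4), np.linalg.norm(P[k][:2]).round(3))
g=lambda u,v:(140+u/2.6,140+(v-304)/2.6)
print('scene hole',at('s0',g(319,519),.054),'B flange proj',(np.array(proj('s0',P['B']))-[140,140])*2.6+[0,304])
s=manip.get_state();q=s['eef_rot'];print(Ro.from_quat([q[1],q[2],q[3],q[0]]).as_matrix().round(3))
d=np.load('pics/w0.npz');
im=manip.get_image('wrist');print(np.array(im['T_tool_cam']).round(3))
E
```

```text
A [0.5209 0.3798 0.029 ] 0.645
B [0.5273 0.3193 0.029 ] 0.616
hole [ 0.4947 -0.0008  0.054 ] 0.495
tl [0.5881 0.1221 0.054 ] 0.601
tr [ 0.5757 -0.028   0.054 ] 0.576
br [ 0.474  -0.0189  0.054 ] 0.474
bl [0.4887 0.1311 0.054 ] 0.506
scene hole [ 0.48971401 -0.00422596  0.054     ] B flange proj [111.52577062 377.84511784]
[[ 0.229  0.973 -0.001]
 [ 0.973 -0.229 -0.002]
 [-0.002 -0.    -1.   ]]
[[ 1.    -0.001  0.     0.001]
 [ 0.001  0.947  0.321 -0.082]
 [-0.    -0.321  0.947 -0.135]
 [ 0.     0.     0.     1.   ]]
```

```bash
cat >> h.py <<'E'
def go(X,head):
    s=manip.get_state();q=s['eef_rot'];R=Ro.from_quat([q[1],q[2],q[3],q[0]])
    c,n=np.cos(head),np.sin(head);G=Ro.from_matrix(np.array([[c,n,0],[n,-c,0],[0,0,-1]]))
    print('lin',(R.as_matrix().T@(np.array(X)-s['tcp_pos'])).round(4),'twist',(R.inv()*G).as_rotvec().round(4),'tcp',s['tcp_pos'].round(4),'f',s['ft_force'].round(2),'t',round(s['t'],2),'open',round(s['opening'],3))
E
```

apply_moves(linear=[[-0.016,0.0367,0],[-0.032,0.0734,0],[-0.048,0.11,0],[-0.064,0.147,0],[-0.08,0.1835,0]], twist=[[0,0,0.12],[0,0,0.24],[0,0,0.36],[0,0,0.48],[0,0,0.6]])

```text
t: 0.62
tcp_pos: [0.3042, 0.4868, 0.2384]
eef_rot: [0.001, 0.933, 0.359, -0.0]
ft_force: [0.2, 0.2, 1.1]
opening: 1.002
```

```bash
python3 -c "
from h import *
go((.527,.319,.15),.106)"
```

```text
lin [0.053  0.2738 0.0886] twist [0.0013 0.0011 0.6288] tcp [0.3042 0.4868 0.2384] f [0.22 0.25 1.06] t 0.62 open 1.002
```

apply_moves(linear=[[0.0065,0.0335,0.011],[0.013,0.067,0.022],[0.0195,0.1,0.033],[0.026,0.134,0.044],[0.0325,0.1675,0.055]], twist=[[0,0,0.12],[0,0,0.24],[0,0,0.36],[0,0,0.48],[0.001,0.001,0.6]], gripper=0.1)

```text
t: 1.03
tcp_pos: [0.4417, 0.3829, 0.183]
eef_rot: [0.0, 0.998, 0.064, 0.0]
ft_force: [0.2, -0.1, 0.9]
opening: 0.453
```

```bash
python3 -c "
from h import *
go((.527,.319,.14),.106)"
```

```text
lin [0.0764 0.0743 0.043 ] twist [ 0.0002 -0.0001  0.0228] tcp [0.4417 0.3829 0.183 ] f [ 0.24 -0.13  0.89] t 1.03 open 0.453
```

apply_moves(linear=[[0.026,0.025,0.014],[0.051,0.05,0.029],[0.0764,0.0743,0.043],[0.0764,0.0743,0.043],[0.0764,0.0743,0.043]], twist=[[0,0,0.023],[0,0,0.023],[0,0,0.023],[0,0,0.023],[0,0,0.023]])

```text
t: 1.45
tcp_pos: [0.5275, 0.317, 0.1384]
eef_rot: [0.001, 0.999, 0.051, -0.001]
ft_force: [0.6, 0.3, 0.4]
opening: 0.449
```

```bash
python3 -c "
from h import *
go((.527,.319,.14),.106)
p=snap('wrist','w1.png')
print(manip.tip_reach)
cv2.imwrite('pics/w1c.png',cv2.resize(p[:,:,::-1],(800,600),interpolation=cv2.INTER_CUBIC))
for X in [(.5273,.3193,.029),(.5273,.3193,.0465),(.5209,.3798,.029)]: print(proj('w1',X)*800/512)
"
```

```text
lin [-0.0003 -0.002  -0.0016] twist [ 0.0012  0.0027 -0.0039] tcp [0.5275 0.317  0.1384] f [0.6  0.35 0.38] t 1.45 open 0.449
0.008
[392.94354879 298.31600999]
[392.79320873 308.01012919]
[392.45854762 196.62371449]
```

View pics/w1c.png

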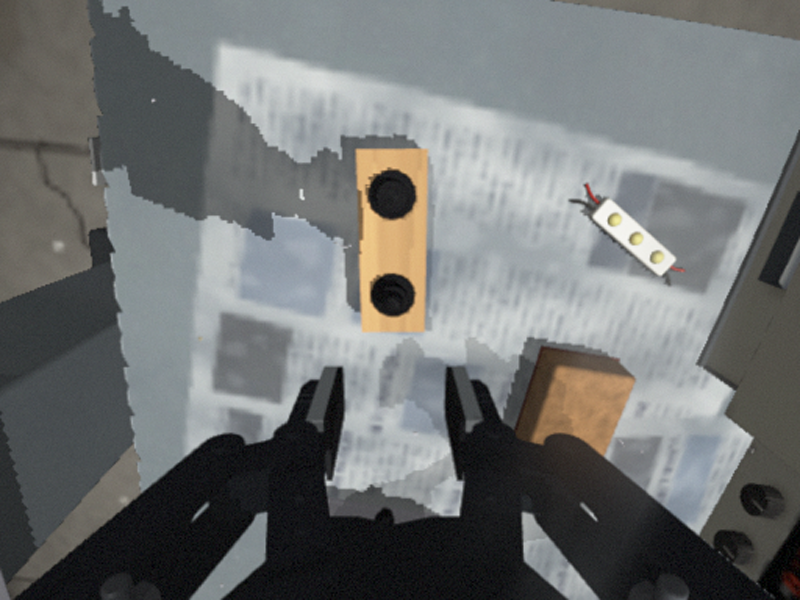

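```bash
python3 -c "
from h import *
g=lambda p:(255*(p/255.)**.5).astype(np.uint8)
w=g(cv2.imread('pics/w1.png'))[100:210,215:285]; s=g(cv2.imread('pics/s0.png'))[150:185,150:200]
o=np.zeros((560,800,3),np.uint8);a=cv2.resize(w,None,fx=5,fy=5,interpolation=cv2.INTER_CUBIC);b=cv2.resize(s,None,fx=8,fy=8,interpolation=cv2.INTER_CUBIC)
o[:550,:350]=a;o[:280,380:780]=b;cv2.imwrite('pics/c1.png',o)
im=cv2.cvtColor(cv2.imread('pics/w1.png'),cv2.COLOR_BGR2GRAY)
n,l,st,c=cv2.connectedComponentsWithStats(((im<70)[100:205,235:268]).astype(np.uint8))
print(st,c)
"
```

```text
[[   0    0   33  105 2152]
 [   1    9   30   31  730]
 [   2   75   28   27  583]] [[16.26905204 51.62639405]
 [15.39041096 24.14520548]
 [15.77015437 88.25728988]]
```

View pics/c1.png

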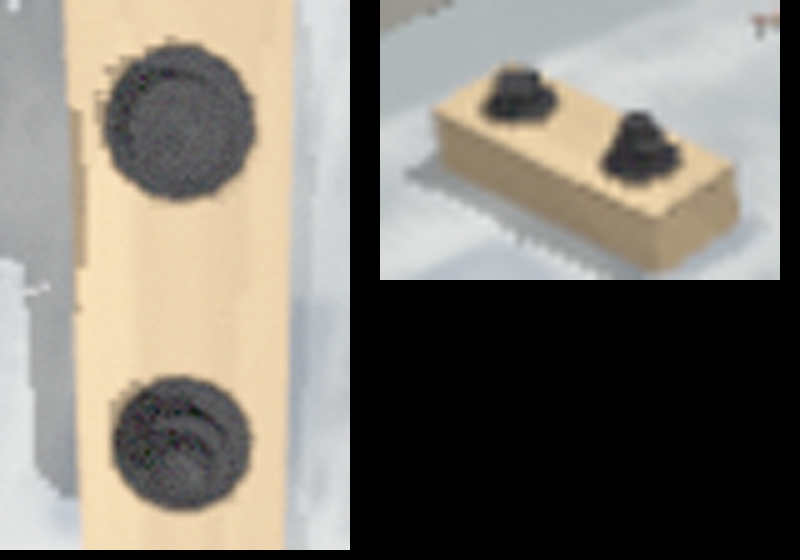

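The right-hand (lower-y) rivet clearly has its pin up (crop centre ≈(181,443) → wrist pixel (251,188.6)). The other one, at about (180,122), is level.

```bash
python3 -c "
from h import *
a=at('w1',(251.0,188.4),.028);print(a, at('w1',(250.7,124.0),.028))
m=(a+[.5273,.3193,.029])/2;print(m)
go((m[0],m[1],.07),.106)"
```

```text
[0.52661113 0.32145417 0.028     ] [0.5203237  0.38126271 0.028     ]
[0.52695557 0.32037708 0.0285    ]
lin [ 0.0004 -0.0021  0.0692] twist [ 0.0004  0.0018 -0.0022] tcp [0.5269 0.3183 0.1392] f [-0.42  0.02  0.1 ] t 1.5 open 0.449
```

apply_moves(linear=[[0.0004,-0.0021,0.03],[0.0004,-0.0021,0.06],[0.0004,-0.0021,0.075],[0.0004,-0.0021,0.085],[0.0004,-0.0021,0.085]], twist=[[0,0.002,-0.002],[0,0.002,-0.002],[0,0.002,-0.002],[0,0.002,-0.002],[0,0.002,-0.002]])

```text
t: 1.92
tcp_pos: [0.5243, 0.3206, 0.0522]
eef_rot: [0.001, 0.999, 0.054, -0.002]
ft_force: [-0.5, 0.0, -0.1]
opening: 0.449
```

```bash
python3 -c "
from h import *
go((.527,.3205,.039),.106)
p=snap('wrist','w2.png')
cv2.imwrite('pics/w2c.png',cv2.resize((255*(p/255.)**.5).astype(np.uint8)[180:330,180:330,::-1],(600,600),interpolation=cv2.INTER_CUBIC))
"
```

```text
lin [0.0027 0.0004 0.0132] twist [0.0017 0.0038 0.0016] tcp [0.5243 0.3206 0.0522] f [-0.46  0.05 -0.13] t 1.92 open 0.449
```

View pics/w2c.png

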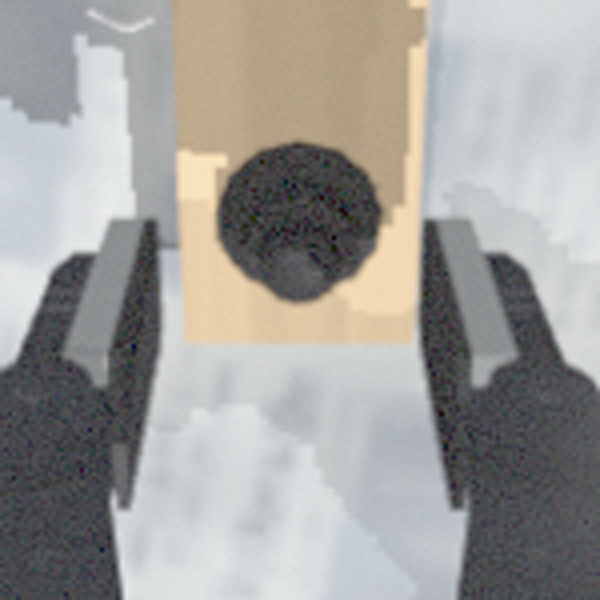

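```bash
python3 -c "
from h import *
for uv,z in [((298,268),.0465),((298,215),.029),((300,222),.029)]: print(at('w2',(180+uv[0]/4,180+uv[1]/4),z))
s=manip.get_state();t=s['tcp_pos'];print(t)
# tip points: opening 38mm, half-width 11
for z in (.008,.003):
  for y in (-.011,0,.011):
    X=t+np.array([.994,.106,0])*.019+np.array([.106,-.994,0])*y-[0,0,z]
    print(z,y,(proj('w2',X)-180)*4)
"
```

```text
[0.52648339 0.32271266 0.0465    ]
[0.52660161 0.32236318 0.029     ]
[0.52706916 0.32112225 0.029     ]
[0.5256928  0.3210991  0.05385897]
0.008 -0.011 [421.72297727 208.96889775]
0.008 0 [418.60544408 274.93337073]
0.008 0.011 [415.59235027 337.86111512]
0.003 -0.011 [425.70311716 225.29736804]
0.003 0 [422.38724214 292.84622917]
0.003 0.011 [419.18675664 357.17886417]
```

```bash
python3 -c "
from h import *
go((.5267,.3227,.038),.106)"
```

```text
lin [ 0.0012 -0.0015  0.0159] twist [0.0007 0.0012 0.0014] tcp [0.5257 0.3211 0.0539] f [-0.18 -0.81  0.61] t 1.97 open 0.448
```

apply_moves(linear=[[0.0012,-0.0015,0.005],[0.0012,-0.0015,0.01],[0.0012,-0.0015,0.0149],[0.0012,-0.0015,0.0149],[0.0012,-0.0015,0.0149]], twist=[[0,0.001,0.001],[0,0.001,0.001],[0,0.001,0.001],[0,0.001,0.001],[0,0.001,0.001]])

```text
t: 2.38
tcp_pos: [0.5266, 0.3226, 0.0389]
eef_rot: [0.0, 0.999, 0.053, -0.0]
ft_force: [0.5, 0.8, 0.7]
opening: 0.45
```

```bash
python3 -c "
from h import *
go((.5267,.3227,.039),.106)"
```

```text
lin [ 0.0001 -0.     -0.0001] twist [0.0008 0.0004 0.0004] tcp [0.5266 0.3226 0.0389] f [0.55 0.83 0.71] t 2.38 open 0.45
```

apply_moves(linear=[[0,0,0],[0,0,0],[0,0,0],[0,0,0],[0,0,0]], twist=[[0,0,0],[0,0,0],[0,0,0],[0,0,0],[0,0,0]], gripper=1, grip_force=45)

```text
t: 2.8
tcp_pos: [0.5268, 0.3227, 0.0394]
eef_rot: [0.0, 0.999, 0.053, -0.0]
ft_force: [-0.9, -0.7, 3.4]
opening: 0.162
```

apply_moves(linear=[[0,0,0],[0,0,-0.005],[0,0,-0.015],[0,0,-0.03],[0,0,-0.05]], twist=[[0,0,0],[0,0,0],[0,0,0],[0,0,0],[0,0,0]])

```text
t: 3.22
tcp_pos: [0.5258, 0.3221, 0.089]
eef_rot: [0.001, 0.999, 0.053, -0.001]
ft_force: [0.4, 0.6, -0.7]
opening: 0.162
```

```bash
python3 -c "
from h import *
go((.492,-.002,.14),.106)"
```

```text
lin [-0.0681  0.3188 -0.0502] twist [0.0018 0.0027 0.0003] tcp [0.5258 0.3221 0.089 ] f [ 0.36  0.58 -0.73] t 3.22 open 0.162
```

apply_moves(linear=[[-0.0065,0.03,-0.02],[-0.0145,0.068,-0.04],[-0.0225,0.106,-0.05],[-0.031,0.144,-0.05],[-0.039,0.182,-0.05]], twist=[[0,0,0],[0,0,0],[0,0,0],[0,0,0],[0,0,0]])

```text
t: 3.63
tcp_pos: [0.5074, 0.1359, 0.1418]
eef_rot: [0.001, 0.999, 0.054, 0.001]
ft_force: [0.1, -0.4, 0.4]
opening: 0.16
```

```bash
python3 -c "
from h import *
go((.492,-.002,.13),.106)"
```

```text
lin [-0.0301  0.1355  0.012 ] twist [ 0.0017 -0.0018  0.0012] tcp [0.5074 0.1359 0.1418] f [ 0.13 -0.43  0.35] t 3.63 open 0.16
```

apply_moves(linear=[[-0.009,0.04,0],[-0.018,0.08,0.004],[-0.025,0.113,0.008],[-0.03,0.1355,0.012],[-0.03,0.1355,0.012]], twist=[[0.001,-0.001,0],[0.0015,-0.0015,0.001],[0.0015,-0.0015,0.001],[0.0015,-0.0015,0.001],[0.0015,-0.0015,0.001]])

```text
t: 4.05
tcp_pos: [0.4914, -0.0059, 0.1302]
eef_rot: [0.001, 0.999, 0.051, 0.0]
ft_force: [-1.4, 0.6, -2.0]
opening: 0.163
```

apply_moves(linear=[[0,0,0],[0,0,0]], twist=[[0,0,0],[0,0,0]])

```text
t: 4.22
tcp_pos: [0.4919, -0.006, 0.1309]
eef_rot: [0.001, 0.999, 0.051, 0.001]
ft_force: [-0.8, -0.1, 0.5]
opening: 0.157
```

```bash
python3 -c "
from h import *
go((.492,-.002,.13),.106)
p=snap('wrist','w3.png')
cv2.imwrite('pics/w3c.png',cv2.resize((255*(p/255.)**.5).astype(np.uint8)[150:300,160:360,::-1],(800,600),interpolation=cv2.INTER_CUBIC))
print((proj('w3',(.4947,-.0008,.054))-[160,150])*4)
"
```

```text
lin [ 0.0005 -0.0039  0.0009] twist [ 0.0019 -0.0013 -0.0049] tcp [ 0.4919 -0.006   0.1309] f [-0.76 -0.05  0.52] t 4.22 open 0.157
[379.27743812 200.94025317]
```

View pics/w3c.png

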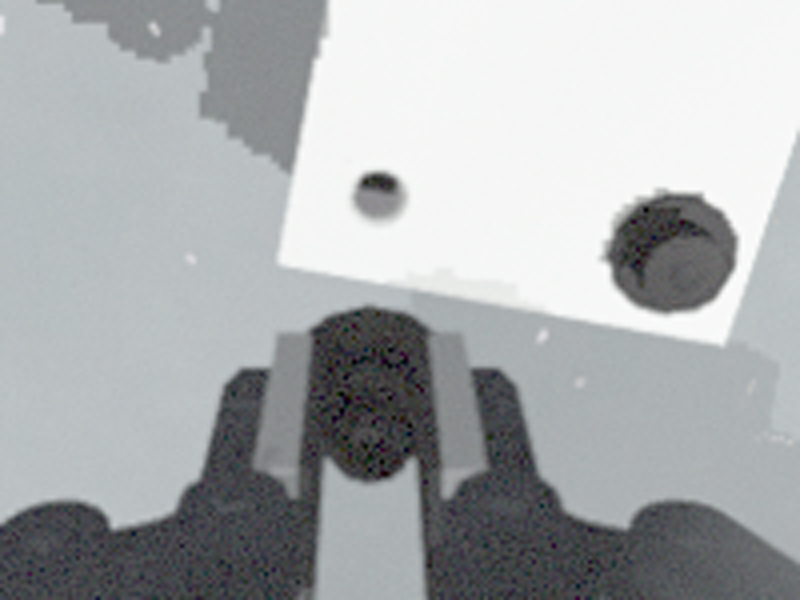

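```bash
python3 -c "
from h import *
f=lambda u,v:(160+u/4,150+v/4)
s=manip.get_state();t=s['tcp_pos'];print(t)
yt=np.array([.106,-.994,0]);xt=np.array([.994,.106,0])
rel=lambda X:(((X-t)@xt).round(4),((X-t)@yt).round(4))
zf=t[2]-.0105; a=at('w3',f(370,308),zf);print('flange far edge',rel(a),'-> centre y',rel(a)[1]+.014)
b=at('w3',f(370,480),t[2]+.007);print('pin near edge',rel(b),'-> centre y',rel(b)[1]-.006)
c=at('w3',f(369,395),t[2]-.0015);
h=at('w3',f(380,194),.054);print('hole',h,rel(h))
for z in(.0,.006,.008): 
  for y in(-.011,.011): print(z,y,(proj('w3',t-xt*.009+yt*y-[0,0,z])-[160,150])*4)
"
```

```text
[ 0.49200756 -0.00536809  0.13082008]
flange far edge (np.float64(0.0011), np.float64(-0.012)) -> centre y 0.002
pin near edge (np.float64(0.0009), np.float64(0.0059)) -> centre y -0.00010000000000000026
hole [0.49468967 0.00075822 0.054     ] (np.float64(0.0033), np.float64(-0.0058))
0.0 -0.011 [298.51299675 348.41991812]
0.0 0.011 [302.63904734 481.21295387]
0.006 -0.011 [300.97944655 328.65686981]
0.006 0.011 [304.83982842 457.83181316]
0.008 -0.011 [301.7629292  322.38114383]
0.008 0.011 [305.54082295 450.38750892]
```

apply_moves(linear=[[0.0025,-0.0065,0.01],[0.0025,-0.0065,0.025],[0.0025,-0.0065,0.033],[0.0025,-0.0065,0.033],[0.0025,-0.0065,0.033]], twist=[[0.002,-0.001,-0.005],[0.002,-0.001,-0.005],[0.002,-0.001,-0.005],[0.002,-0.001,-0.005],[0.002,-0.001,-0.005]])

```text
t: 4.68
tcp_pos: [0.4931, 0.0023, 0.0968]
eef_rot: [-0.0, 0.999, 0.054, -0.001]
ft_force: [-0.1, -0.3, -0.3]
opening: 0.164
```

apply_moves(linear=[[0,0,0],[0,0,0]], twist=[[0,0,0],[0,0,0]])

```text
t: 4.85
tcp_pos: [0.4935, 0.0027, 0.0972]
eef_rot: [-0.0, 0.999, 0.055, -0.001]
ft_force: [-0.0, 0.3, -0.4]
opening: 0.162
```

```bash
python3 -c "
from h import *
go((.4942,.0013,.098),.106)
p=snap('wrist','w4.png');q=snap('scene','s4.png')
g=lambda p:(255*(p/255.)**.5).astype(np.uint8)[:,:,::-1]
o=np.zeros((600,800,3),np.uint8)
o[:400,:480]=cv2.resize(g(p)[180:280,200:320],(480,400),interpolation=cv2.INTER_CUBIC)
X=proj('s4',(.494,.001,.07)).astype(int);print(X)
o[:600,490:790]=cv2.resize(g(q)[X[1]-40:X[1]+20,X[0]-15:X[0]+15],(300,600),interpolation=cv2.INTER_CUBIC)
cv2.imwrite('pics/w4c.png',o)
"
```

```text
lin [ 0.0005  0.0014 -0.0008] twist [-0.0008  0.0013  0.0032] tcp [0.4935 0.0027 0.0972] f [-0.03  0.25 -0.41] t 4.85 open 0.162
[262 215]
```

View pics/w4c.png

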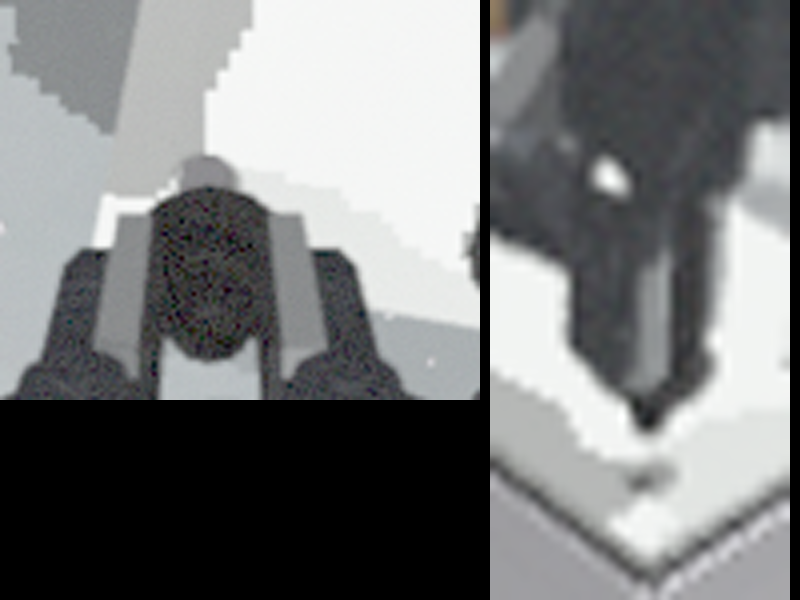

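```bash
python3 -c "
from h import *
f=lambda u,v:(200+u/4,180+v/4)
s=manip.get_state();t=s['tcp_pos'];print(t)
yt=np.array([.11,-.994,0]);xt=np.array([.994,.11,0])
rel=lambda X:(((X-t)@xt).round(4),((X-t)@yt).round(4))
h=at('w4',f(209,155),.054);print('hole far edge',rel(h),'centre y',rel(h)[1]+.0055)
a=at('w4',f(211,187),t[2]-.0105);print('flange far',rel(a),rel(a)[1]+.014)
# scene: hole minus tip
o=np.array([262-15,215-40]);tip=o+np.array([158,432])/10;hole=o+np.array([165,478])/10
T=at('s4',tip,t[2]-.0315);H=at('s4',hole,.054);print('scene tip',T,rel(T),'hole',H,rel(H),'diff',((H-T)@xt,(H-T)@yt))
"
```

```text
[0.49363899 0.0023841  0.09737559]
hole far edge (np.float64(0.0009), np.float64(-0.0036)) centre y 0.0018999999999999998
flange far (np.float64(0.0012), np.float64(-0.0132)) 0.0008000000000000004
scene tip [ 0.49091339 -0.00301588  0.06587559] (np.float64(-0.0033), np.float64(0.0051)) hole [ 0.49066154 -0.00576722  0.054     ] (np.float64(-0.0039), np.float64(0.0078)) diff (np.float64(-0.0005529847143779481), np.float64(0.00270712446720131))
```

apply_moves(linear=[[-0.0004,0.0018,0.003],[-0.0004,0.0018,0.007],[-0.0004,0.0018,0.01],[-0.0004,0.0018,0.013],[-0.0004,0.0018,0.016]], twist=[[0,0.001,0.003],[0,0.001,0.003],[0,0.001,0.003],[0,0.001,0.003],[0,0.001,0.003]])

```text
t: 5.37
tcp_pos: [0.4932, 0.0005, 0.0809]
eef_rot: [-0.0, 0.999, 0.053, -0.0]
ft_force: [-0.6, 0.7, 0.8]
opening: 0.159
```

```bash
python3 -c "
from h import *
go((.4933,.0006,.0792),.106)"
```

```text
lin [ 0.0001 -0.0001  0.0017] twist [-0.0007  0.0002 -0.0005] tcp [0.4932 0.0005 0.0809] f [-0.64  0.72  0.8 ] t 5.37 open 0.159
```

apply_moves(linear=[[0,0,0.001],[0,0,0.002],[0,0,0.003],[0,0,0.004],[0,0,0.004]], twist=[[0,0,0],[0,0,0],[0,0,0],[0,0,0],[0,0,0]])

```text
t: 5.78
tcp_pos: [0.4931, 0.0006, 0.0767]
eef_rot: [-0.0, 0.999, 0.053, -0.0]
ft_force: [0.3, 0.2, -0.5]
opening: 0.154
```

apply_moves(linear=[[0,0,0.001],[0,0,0.002],[0,0,0.003],[0,0,0.004],[0,0,0.004]], twist=[[0,0,0],[0,0,0],[0,0,0],[0,0,0],[0,0,0]])

```text
t: 6.2
tcp_pos: [0.493, 0.0007, 0.0726]
eef_rot: [-0.001, 0.999, 0.053, -0.0]
ft_force: [-0.7, 0.2, 0.5]
opening: 0.157
```

apply_moves(linear=[[0,0,0.001],[0,0,0.002],[0,0,0.003],[0,0,0.003],[0,0,0.003]], twist=[[0,0,0],[0,0,0],[0,0,0],[0,0,0],[0,0,0]])

```text
t: 6.62
tcp_pos: [0.493, 0.0007, 0.0701]
eef_rot: [-0.001, 0.999, 0.053, -0.0]
ft_force: [-3.3, 2.0, 5.4]
opening: 0.16
```

apply_moves(linear=[[0,0,0.0005],[0,0,0.001],[0,0,0.0015],[0,0,0.002],[0,0,0.002]], twist=[[0,0,0],[0,0,0],[0,0,0],[0,0,0],[0,0,0]])

```text
t: 7.03
tcp_pos: [0.4932, 0.0008, 0.0684]
eef_rot: [-0.001, 0.999, 0.053, -0.0]
ft_force: [-1.1, 1.4, 5.4]
opening: 0.156
```

apply_moves(linear=[[0,0,0.0005],[0,0,0.001],[0,0,0.0015],[0,0,0.0015]], twist=[[0,0,0],[0,0,0],[0,0,0],[0,0,0]])

```text
t: 7.37
tcp_pos: [0.4932, 0.0008, 0.0671]
eef_rot: [-0.001, 0.999, 0.053, -0.0]
ft_force: [-1.4, 1.9, 4.6]
opening: 0.161
```

apply_moves(linear=[[0,0,0.0005],[0,0,0.001],[0,0,0.001],[0,0,0.001]], twist=[[0,0,0],[0,0,0],[0,0,0],[0,0,0]])

```text
t: 7.7
tcp_pos: [0.4932, 0.0009, 0.0663]
eef_rot: [-0.001, 0.999, 0.053, -0.001]
ft_force: [-2.5, 1.2, 5.6]
opening: 0.154
```

apply_moves(linear=[[0,0,0.0005],[0,0,0.001],[0,0,0.001],[0,0,0.001]], twist=[[0,0,0],[0,0,0],[0,0,0],[0,0,0]])

```text
t: 8.03
tcp_pos: [0.4932, 0.001, 0.0657]
eef_rot: [-0.001, 0.999, 0.053, -0.001]
ft_force: [-3.1, 2.5, 7.0]
opening: 0.155
```

apply_moves(linear=[[0,0,0.0005],[0,0,0.0005],[0,0,0.0005]], twist=[[0,0,0],[0,0,0],[0,0,0]])

```text
t: 8.28
tcp_pos: [0.4932, 0.001, 0.0657]
eef_rot: [-0.001, 0.999, 0.053, -0.001]
ft_force: [-3.3, 2.4, 8.5]
opening: 0.16
```

apply_moves(linear=[[0,0,0.0005],[0,0,0.001],[0,0,0.001],[0,0,0.001]], twist=[[0,0,0],[0,0,0],[0,0,0],[0,0,0]])

```text
t: 8.62
tcp_pos: [0.4932, 0.001, 0.0653]
eef_rot: [-0.001, 0.999, 0.053, -0.001]
ft_force: [-3.6, 1.1, 9.6]
opening: 0.157
```

```bash
python3 -c "
from h import *
go((.4932,.001,.0657),.106);q=snap('scene','s5.png');go((.4932,.001,.0657),.106)"
```

```text
lin [ 0.      0.     -0.0004] twist [-0.0017  0.002  -0.0004] tcp [0.4932 0.001  0.0653] f [-3.63  1.13  9.61] t 8.62 open 0.157
lin [ 0.     -0.     -0.0003] twist [-0.0017  0.002  -0.0004] tcp [0.4932 0.001  0.0654] f [-3.38  1.19  9.79] t 8.67 open 0.158
```

apply_moves(linear=[[0,0,0],[0,0,0],[0,0,0],[0,0,0],[0,0,0]], twist=[[0,0,0],[0,0,0],[0,0,0],[0,0,0],[0,0,0]], gripper=0.25)

```text
t: 9.08
tcp_pos: [0.4931, 0.0009, 0.065]
eef_rot: [-0.001, 0.999, 0.053, -0.001]
ft_force: [0.2, 0.5, -0.1]
opening: 0.376
```

apply_moves(linear=[[0,0,-0.005],[0,0,-0.015],[0,0,-0.025],[0,0,-0.03],[0,0,-0.03]], twist=[[0,0,0],[0,0,0],[0,0,0],[0,0,0],[0,0,0]])

```text
t: 9.5
tcp_pos: [0.4951, 0.0007, 0.0973]
eef_rot: [-0.0, 0.999, 0.053, 0.001]
ft_force: [-0.4, 0.3, -0.4]
opening: 0.378
```

```bash
python3 -c "
from h import *
go((.4932,.001,.095),.106)
p=snap('wrist','w6.png');q=snap('scene','s6.png')
g=lambda p:(255*(p/255.)**.5).astype(np.uint8)[:,:,::-1]
o=np.zeros((600,800,3),np.uint8)
o[:400,:480]=cv2.resize(g(p)[180:280,200:320],(480,400),interpolation=cv2.INTER_CUBIC)
o[:600,490:790]=cv2.resize(g(q)[175:235,247:277],(300,600),interpolation=cv2.INTER_CUBIC)
cv2.imwrite('pics/w6c.png',o)
"
```

```text
lin [-0.0018 -0.0005  0.0023] twist [-0.0007 -0.0023 -0.0004] tcp [0.4951 0.0007 0.0973] f [-0.38  0.3  -0.41] t 9.5 open 0.378
```

View pics/w6c.png

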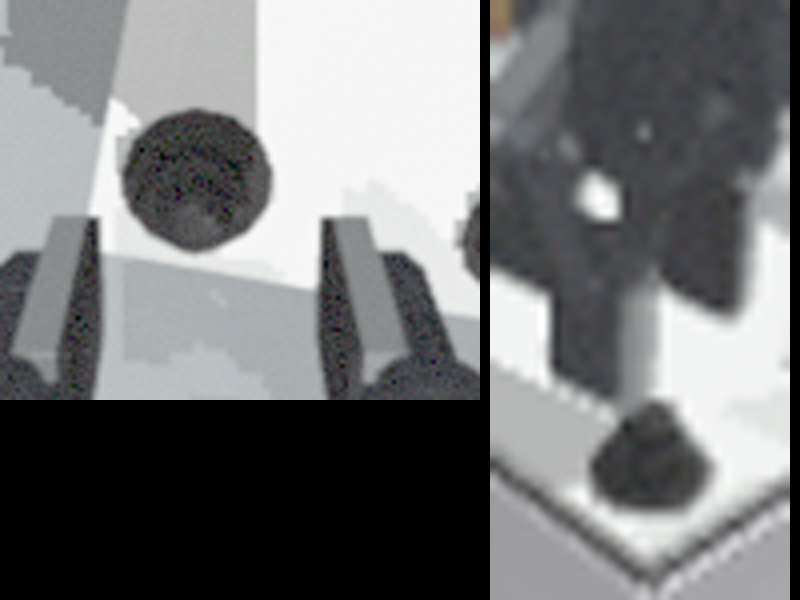

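apply_moves(linear=[[-0.0018,0.0005,0],[-0.0018,0.0005,0],[-0.0018,0.0005,0.003],[-0.0018,0.0005,0.006],[-0.0018,0.0005,0.009]], twist=[[0,-0.002,0],[0,-0.002,0],[0,-0.002,0],[0,-0.002,0],[0,-0.002,0]], gripper=1)

```text
t: 10.02
tcp_pos: [0.4916, 0.0001, 0.0862]
eef_rot: [-0.001, 0.999, 0.053, -0.002]
ft_force: [0.5, 0.1, 0.5]
opening: 0.0
```

```bash
python3 -c "
from h import *
f=lambda u,v:(200+u/4,180+v/4)
print('pin',at('w6',f(199,215),.0745),'flange',at('w6',f(198,180),.057))
go((.4933,.000,.084),.106);print(manip.tip_reach)"
```

```text
pin [0.49436429 0.00237687 0.0745    ] flange [4.94295597e-01 2.66565727e-04 5.70000000e-02]
lin [0.0016 0.0003 0.0022] twist [-0.0014  0.0033 -0.0005] tcp [4.916e-01 1.000e-04 8.620e-02] f [0.47 0.05 0.51] t 10.02 open 0.0
0.008
```

apply_moves(linear=[[0.0017,0,0],[0.0017,0,0.001],[0.0017,0,0.002],[0.0017,0,0.002]], twist=[[-0.001,0.003,0],[-0.001,0.003,0],[-0.001,0.003,0],[-0.001,0.003,0]])

```text
t: 10.35
tcp_pos: [0.4932, 0.0003, 0.0839]
eef_rot: [-0.0, 0.999, 0.053, -0.0]
ft_force: [0.6, -0.3, 0.4]
opening: -0.003
```

apply_moves(linear=[[0,0,0.0005],[0,0,0.001],[0,0,0.0015],[0,0,0.0015]], twist=[[0,0,0],[0,0,0],[0,0,0],[0,0,0]])

```text
t: 10.68
tcp_pos: [0.4933, 0.0003, 0.0825]
eef_rot: [-0.0, 0.999, 0.053, -0.0]
ft_force: [-0.3, -0.6, 0.2]
opening: 0.003
```

apply_moves(linear=[[0,0,0.0005],[0,0,0.001],[0,0,0.0015],[0,0,0.0015]], twist=[[0,0,0],[0,0,0],[0,0,0],[0,0,0]])

```text
t: 11.02
tcp_pos: [0.4935, 0.0003, 0.0814]
eef_rot: [-0.0, 0.999, 0.053, -0.0]
ft_force: [-0.7, 0.9, 5.5]
opening: 0.0
```

apply_moves(linear=[[0,0,0.0005],[0,0,0.001],[0,0,0.0015],[0,0,0.0015]], twist=[[0,0,0],[0,0,0],[0,0,0],[0,0,0]])

```text
t: 11.35
tcp_pos: [0.4935, 0.0003, 0.0805]
eef_rot: [-0.0, 0.999, 0.053, -0.0]
ft_force: [-2.8, -0.4, 7.9]
opening: -0.004
```

apply_moves(linear=[[0,0,0.0005],[0,0,0.001],[0,0,0.0015],[0,0,0.0015]], twist=[[0,0,0],[0,0,0],[0,0,0],[0,0,0]])

```text
t: 11.68
tcp_pos: [0.4936, 0.0003, 0.0799]
eef_rot: [-0.0, 0.999, 0.053, -0.001]
ft_force: [-3.6, 0.6, 9.7]
opening: -0.0
```

apply_moves(linear=[[0,0,0.0005],[0,0,0.001],[0,0,0.0015],[0,0,0.0015]], twist=[[0,0,0],[0,0,0],[0,0,0],[0,0,0]])

```text
t: 12.02
tcp_pos: [0.4936, 0.0003, 0.0794]
eef_rot: [-0.0, 0.999, 0.053, -0.001]
ft_force: [-3.8, 0.9, 10.7]
opening: -0.002
```

apply_moves(linear=[[0,0,0.0008],[0,0,0.0016],[0,0,0.0022],[0,0,0.0022]], twist=[[0,0,0],[0,0,0],[0,0,0],[0,0,0]])

```text
t: 12.35
tcp_pos: [0.4936, 0.0003, 0.0783]
eef_rot: [-0.0, 0.999, 0.053, -0.001]
ft_force: [-3.6, 1.0, 11.0]
opening: -0.0
```

apply_moves(linear=[[0,0,0.0008],[0,0,0.0016],[0,0,0.0022],[0,0,0.0022]], twist=[[0,0,0],[0,0,0],[0,0,0],[0,0,0]])

```text
t: 12.68
tcp_pos: [0.4936, 0.0003, 0.0771]
eef_rot: [-0.0, 0.999, 0.053, -0.001]
ft_force: [-3.5, 0.9, 10.9]
opening: 0.001
```

apply_moves(linear=[[0,0,0.0008],[0,0,0.0016],[0,0,0.0022],[0,0,0.0022]], twist=[[0,0,0],[0,0,0],[0,0,0],[0,0,0]])

```text
t: 13.02
tcp_pos: [0.4936, 0.0003, 0.0759]
eef_rot: [-0.0, 0.999, 0.053, -0.002]
ft_force: [-3.6, 0.0, 11.1]
opening: 0.0
```

apply_moves(linear=[[0,0,0.0008],[0,0,0.0016],[0,0,0.0022],[0,0,0.0022]], twist=[[0,0,0],[0,0,0],[0,0,0],[0,0,0]])

```text
t: 13.35
tcp_pos: [0.4936, 0.0003, 0.0748]
eef_rot: [-0.0, 0.999, 0.053, -0.002]
ft_force: [-3.8, -0.3, 10.6]
opening: -0.002
```

apply_moves(linear=[[0,0,0.0008],[0,0,0.0016],[0,0,0.0022],[0,0,0.0022]], twist=[[0,0,0],[0,0,0],[0,0,0],[0,0,0]])

```text
t: 13.68
tcp_pos: [0.4936, 0.0003, 0.0736]
eef_rot: [-0.0, 0.999, 0.053, -0.002]
ft_force: [-4.2, -0.1, 10.8]
opening: 0.001
```

apply_moves(linear=[[0,0,0.0008],[0,0,0.0016],[0,0,0.002],[0,0,0.002]], twist=[[0,0,0],[0,0,0],[0,0,0],[0,0,0]])

```text
t: 14.02
tcp_pos: [0.4936, 0.0003, 0.0726]
eef_rot: [-0.0, 0.999, 0.053, -0.002]
ft_force: [-4.1, 0.8, 10.8]
opening: 0.001
```

apply_moves(linear=[[0,0,0.0008],[0,0,0.0016],[0,0,0.002],[0,0,0.002]], twist=[[0,0,0],[0,0,0],[0,0,0],[0,0,0]])

```text
t: 14.35
tcp_pos: [0.4936, 0.0003, 0.0717]
eef_rot: [-0.0, 0.999, 0.053, -0.003]
ft_force: [-3.7, 0.2, 11.1]
opening: 0.002
```

apply_moves(linear=[[0,0,0.0007],[0,0,0.0014],[0,0,0.0016],[0,0,0.0016]], twist=[[0,0,0],[0,0,0],[0,0,0],[0,0,0]])

```text
t: 14.68
tcp_pos: [0.4936, 0.0003, 0.0713]
eef_rot: [-0.0, 0.999, 0.053, -0.003]
ft_force: [-4.0, -0.6, 12.1]
opening: -0.001
```

apply_moves(linear=[[0,0,0.0007],[0,0,0.0014],[0,0,0.0018],[0,0,0.0018]], twist=[[0,0,0],[0,0,0],[0,0,0],[0,0,0]])

```text
t: 15.02
tcp_pos: [0.4937, 0.0003, 0.0709]
eef_rot: [-0.0, 0.999, 0.053, -0.003]
ft_force: [-4.8, 0.2, 13.8]
opening: 0.002
```

apply_moves(linear=[[0,0,0.0007],[0,0,0.0012],[0,0,0.0012],[0,0,0.0012]], twist=[[0,0,0],[0,0,0],[0,0,0],[0,0,0]])

```text
t: 15.35
tcp_pos: [0.4937, 0.0003, 0.0711]
eef_rot: [-0.0, 0.999, 0.053, -0.004]
ft_force: [-5.0, -0.7, 13.1]
opening: 0.002
```

apply_moves(linear=[[0,0,-0.001],[0,0,-0.004],[0,0,-0.02],[0,0,-0.045],[0,0,-0.07]], twist=[[0,0,0],[0,0,0],[0,0,0],[0,0,0],[0,0,0]])

```text
t: 15.77
tcp_pos: [0.493, 0.0004, 0.1405]
eef_rot: [-0.001, 0.999, 0.053, -0.005]
ft_force: [0.2, -0.2, -0.3]
opening: -0.002
```

apply_moves(linear=[[0,0,0],[0,0,0],[0,0,0]], twist=[[0,0,0],[0,0,0],[0,0,0]])

```text
t: 16.02
tcp_pos: [0.4923, 0.0004, 0.1398]
eef_rot: [-0.001, 0.999, 0.053, -0.006]
ft_force: [-0.4, 0.6, -0.8]
opening: -0.001
```

```bash
python3 -c "
from h import *
go((.4933,.000,.084),.106)
p=snap('wrist','w7.png');q=snap('scene','s7.png')
g=lambda p:(255*(p/255.)**.5).astype(np.uint8)[:,:,::-1]
o=np.zeros((600,800,3),np.uint8)
o[:320,:480]=cv2.resize(g(p)[140:220,200:320],(480,320),interpolation=cv2.INTER_CUBIC)
o[:600,490:790]=cv2.resize(g(q)[175:235,247:277],(300,600),interpolation=cv2.INTER_CUBIC)
o[330:600,:480]=cv2.resize(g(q)[150:240,150:310],(480,270),interpolation=cv2.INTER_CUBIC)
cv2.imwrite('pics/w7c.png',o)
"
```

```text
lin [0.0015 0.0006 0.0557] twist [-0.0018  0.0113  0.0006] tcp [4.923e-01 4.000e-04 1.398e-01] f [-0.35  0.61 -0.83] t 16.02 open -0.001
```

View pics/w7c.png

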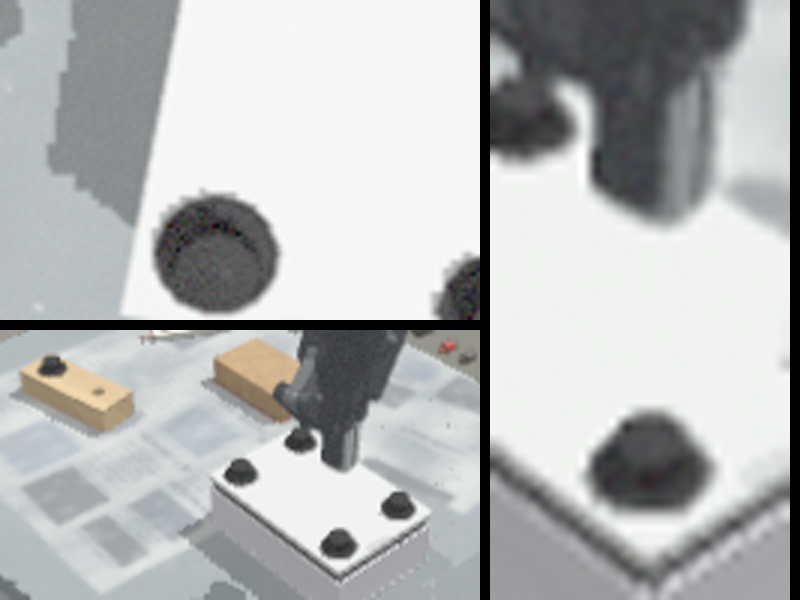

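The rivet at crop pixel (215,255) sits flat on the cover. Its pin is level with the collar, like the other three, the spent rivet is still in the rack and the arm is clear. I'm handing the job in.

```bash
python3 -c "
from rig import manip
print(manip.job_done())"
```

```text
the job is handed in; nothing more can be done
None
```

The fresh rivet is in the empty corner hole with its pin pressed home, and I handed the job in at about 16 s. No verdict was reported.

- **Seating:** I took the fresh rivet by its collar and pushed it in. The tongues resisted with about 5 N and I stopped at about 9.7 N. After release the pin was still up. When I came back to press it, the closed fingertips met it at about 74.5 mm, the height expected with the flange flat on the cover.
- **Pin:** It moved at a steady 11 N or so over about 8 mm, then came to a hard stop. The highest reading was 13.8 N, below the 22 N crush limit.
- **Last check:** The final pictures show the rivet upright and its pin level like the other three. The spent rivet is still in the rack and the arm is clear at 0.14 m. I did not re-measure the bystanders; the arm never went near the tape roll or light module.
- **Disagreements:** The cameras differed by 2 to 5 mm on positions, so I went by the offset between rivet and hole within each picture. The gripper read an opening of about 14 mm on the 18 mm collar, but the pictures showed it held by the collar. A sideways force of about 4 to 5 N appeared while pressing and was gone after I lifted off.

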